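# Seat the condenser lens in its three-point mount

## Robot

A 6-joint arm with a two-finger parallel gripper is mounted at the origin on the work surface. World frame = base frame: x ahead of the robot, y to its left, z up, the work surface at z = 0. Lengths are in m, angles in rad, forces in N, time in s.
With the tool pointing down it reaches from about 0.275 to 1 m from the base axis. Payload 8.4 kg.
Tool frame: the origin (TCP) lies on the centre line of the jaws, within the pads' length; the fingertips stand 17 mm ahead of it and the grasp point (between the pads) lies 2 mm behind it (bot.tcp_to_tips is the z of the fingertips in the tool frame, in m); z points along the fingers, y is the line along which they close (so a half turn about z gives the same grasp; the last joint's range is limited). The gripper opens to 85 mm and grips with 20 to 120 N. Pads are 22 mm wide; open, the fingers measure 114 mm over their backs; the gripper's body (76 mm by 85 mm) begins 54 mm behind the grasp point. The pads swing forward as they close: fully open they stand 13 mm farther back than shut.
Start: joints at [-1.164, 0.353, 1.633, -0, 1.155, -0.002], TCP at [0.248, -0.574, 0.248] pointing down, gripper open.
Joint ranges: [-2.63, 2.63], [-0.92, 2.1], [0.06, 2.66], [-1.3, 4.44], [0, 2.69], [-3.02, 3.02]. Speed limits (rad/s): [2.22, 2.22, 2.79, 3.14, 3.14, 3.14].

## Interface

Orientations are given as a unit quaternion [x, y, z, w].
In Python, from workcell import bot, hand, kinematics, get_obs, vision, hand_in gives the robot as it stands. The module is installed in compiled form; this text tells all that it offers. Calls block until the motion is done:
- bot.reach(position, orientation): joint-space move of the TCP to a pose.
- bot.servo_line(position, ori=None, velocity=0.15): straight line of the TCP; ori=None keeps the orientation; velocity is the mean speed in m/s.
- bot.goto_joints(angles): joint-space move.
- hand.move_gripper(opening, strength=None): finger opening in m; strength is the grip in N (None keeps the last); returns when the fingers have stopped.
- bot.dwell(seconds).
- kinematics.solve_ik(position, orientation): joint angles nearest the present ones, or None.
- get_obs(): the state.
- vision.read_camera(name): name is "scene" or "top"; returns a dict with "frame" (400x640x3 uint8, red, green, blue), "intrinsics" (3x3 intrinsics, pixels), "view" (4x4, takes a point from world to camera coordinates). Camera axes: x right, y down, z forward; pixel columns grow to the right and rows downward; lengths in m; the calibration is good to about 2 mm. A picture is of the moment at which its call begins. There is no depth.
A pose or a line that the arm cannot do raises bot.IKError and nothing moves.
- hand_in(): hands the job in; it is judged then, once.
The state is a dict: "time_s": time; "joint_pos": joint angles; "joint_vel": joint speeds; "joint_efforts": joint torques, N m; "position": TCP position; "orientation": TCP orientation; "wrist_force": force on the tool from outside, world axes, zero at the start; "ft_torque": the same for the moment, N m; "gripper_width": finger opening in m; "grip_force": force on a finger pad.
Only numpy, scipy, OpenCV 4.12 (cv2) and the standard library are available. Lean on these libraries where they do the work, as an engineer would, in place of code of your own. Each camera call takes 0.05 s, during which the arm holds its last target. There are 200 camera calls.

## Task

Take the condenser lens off its rubber stand by its ears and press it, level and dome up, down past the sprung roller into the three-armed mount until it is fully home: resting on all three pads, against both posts and with the roller closed over its rim so that it cannot rock, and only then let go. Press firmly enough to pass the roller and feel the lens bear on the pads (about 5 N of push there), but never hard (no more than about 15 N), and leave everything else on the shelf where it is.

Things in the scene. Friction and masses are not known exactly. Their poses are not given: they have to be found in the camera images.
- lens: Condenser lens in a round chrome rim 52 mm across, 14 mm thick, edges bevelled 1.5 mm; glass domes 5 mm above the rim. 0.12 to 0.2 kg. Two flat black grip ears on its +y and -y sides, 22 mm wide along x, 12 mm high, outer faces 57 mm apart: grasp across them. Origin: centre of its underside, z up through the dome. Starts loose on the stand, dome up.
- stand: Fixed black rubber pedestal, 35 mm high, round foot 60 mm across, flat top 36 mm across, on which the lens lies. Origin: centre of its underside.
- mount: Fixed three-point lens mount. Origin: underside of its black foot, on the lens axis. Foot 12 mm thick, x -90 to +45, y +-55 mm; boss 48 mm across up to 26 mm. Above, a rigid stage of three arms at 40, -40 and 180 degrees from +x (12 wide, 8 thick, tops 10 mm below the seat). The +y and -y sides are free for fingers. The lens goes in straight down, ears along y, either way round.
- seat_mid (a point): Point on the lens axis, 56 mm above the mount's origin: the middle of the seat's possible heights. The seat is the level tops of three slippery white nylon pads, one per arm at 22 mm radius. The stage is clamped at an arbitrary height, so the seat lies up to 10 mm above or below this point; that is NOT reported: find it by feel. On the pads, further push raises the force steeply.
- posts (a point): Point 26 mm along the mount's +x from seat_mid. The arms at +40 and -40 degrees carry rigid slippery white nylon posts 10 mm wide, flat inner faces 26 mm from the axis (so they just touch the seated rim), upright to 5 mm above the seat, then leaning outward by 12 degrees up to about 26 mm above it, where they are 30 mm from the axis.
- roller_side (a point): Where the roller axis is with jaw 0 and the seat at seat_mid: 31 mm along the mount's -x, 17.3 mm above the seat. White free-turning roller, radius 9, 16 mm long along y, on an orange sprung slide; grey block behind, 62 to 78 mm from the axis, up to 28 mm above the seat. The roller moves up and down with the seat.
- jaw (a joint): Roller travel away from the axis, m: 0 empty, 0.002 to 0.004 as the rim passes, 0.001 to 0.0025 once closed over it, 0.009 stop. Spring 0.7 N/mm, 2.8 N at 0. The lens's lower edge meets it about 24 mm above the seat; it resists with up to about 8 N down and 6 N sideways to +x. Once the rim's top is below its axis (lens 4 mm above the seat) it rolls in and pulls the lens down and to the posts.
- lens_cap: Bystander: chrome lens cap, 52 mm across, 10 mm thick, lying flat. Origin under its centre.
- canister_a: Bystander: blue film canister, 34 mm across, 52 mm high; lower one of the stack. Origin under its centre.
- canister_b: Bystander: blue film canister, the same, standing on canister_a.
- canister_c: Bystander: blue film canister, the same, standing alone.
- tank: Bystander: black plastic changing tank with red twist cap, 96 mm across, 130 mm high. Origin under its centre.
- clip: Bystander: steel tweezer-like clip, 94 mm long, 10 mm high, lying flat. Origin under its centre.
- loupe: Bystander: clear film loupe with black top, 42 mm across, 46 mm high. Origin under its centre.
Things that resemble listed ones, but are neither listed nor needed, are in the scene too. Leave any brown or green look-alike of the lens alone.

How it is judged:
On the way, in this order (a step that is already met when the one before it is completed fails the run):
1. the lens is lifted clear of its stand (height (world z) of lens above 0.06 m and contact force between lens and stand below 0.01 N and horizontal distance between lens and mount above 0.08 m), for 0.1 s.
2. still held, the lens has reached the pads and is pressed on them (over 2 N on at least one of stage_c2, stage_c6, stage_c10) ((contact force between lens and stage_c2 above 2 N or contact force between lens and stage_c6 above 2 N or contact force between lens and stage_c10 above 2 N) and horizontal distance between lens and mount below 0.004 m and contact force between lens and the fingers above 2 N), for 0.1 s.
At the end, for the whole second after the job is handed in: The lens lies in the mount dome up, within 1.6 mm of the mount's axis and level within 0.025 rad, bearing with over 0.1 N on each of the three pads (stage_c2, stage_c6, stage_c10) and on both posts (stage_c3, stage_c7), the roller closed over its rim (jaw between 0.6 and 3 mm), at rest and let go (value of joint jaw between 0.0006 and 0.003 m and horizontal distance between lens and mount below 0.0016 m and angle between lens's own z axis and vertical below 0.025 rad and contact force between lens and stage_c2 above 0.1 N and contact force between lens and stage_c6 above 0.1 N and contact force between lens and stage_c10 above 0.1 N and contact force between lens and stage_c3 above 0.1 N and contact force between lens and stage_c7 above 0.1 N and linear speed of lens below 0.01 m/s and contact force between lens and the fingers below 0.01 N); the robot touches nothing.
It fails at once if the lens is pressed on the mount with more than 30 N (contact force between lens and mount above 30 N).
It fails at once if the fingers push on the mount with more than 10 N (contact force between the fingers and mount above 10 N).
It fails at once if the lens is turned over or stood on edge (angle between lens's own z axis and vertical above 0.6 rad).
It fails at once if the lens is dropped on the shelf (height (world z) of lens below 0.025 m).
It fails at once if a bystander is moved more than 25 mm (distance of any of canister_a, canister_b, canister_c, lens_cap, tank, clip, loupe from where it was at the start of the episode above 0.025 m).
It also fails if it takes over 64 s, if anything falls off the work surface, if the arm or the gripper's body presses on something with over 40 N, if the wrist force passes 120 N, or if a joint passes its speed limit or range.

## Working session

There is one attempt and no reset: what is moved stays moved. The work goes in short steps, each a Python script; the robot and the scene stay as the last script left them, time stands still between calls to the robot, and variables do not carry over. Pictures are saved under pics/ and viewed, at most 10 in all, crops included, and the job is handed in when it is done.

```bash
mkdir -p pics; python3 - <<'E'
from workcell import bot,hand,get_obs,vision
import cv2,numpy as np
for n in("scene","top"):
    c=vision.read_camera(n); cv2.imwrite(f"pics/{n}0.png",c["frame"][:,:,::-1]); np.savez(f"{n}0.npz",**c)
    print(n,c["intrinsics"].tolist(),np.round(c["view"],4).tolist())
print(get_obs())
E
```

```text
scene [[425.3529745086546, 0.0, 318.87428710248884], [0.0, 425.3529745086546, 202.99975242340977], [0.0, 0.0, 1.0]] [[0.8263, 0.5631, 0.0103, -0.5368], [0.3282, -0.4666, -0.8213, -0.0913], [-0.4577, 0.6821, -0.5703, 1.1605], [0.0, 0.0, 0.0, 1.0]]
top [[419.59719547251456, 0.0, 317.33403653422454], [0.0, 419.59719547251456, 199.23785595726068], [0.0, 0.0, 1.0]] [[-0.0126, -0.9996, 0.0236, 0.0889], [-0.9979, 0.0111, -0.0634, 0.6032], [0.0631, -0.0243, -0.9977, 0.9841], [0.0, 0.0, 0.0, 1.0]]
{'time_s': 0.1, 'joint_pos': array([-1.16442530e+00,  3.53558318e-01,  1.63406201e+00,  1.31746283e-05,
        1.15519981e+00, -2.38677637e-03]), 'joint_vel': array([-0.00023364, -0.0006491 , -0.00255923,  0.0002893 , -0.00322792,
        0.00174364]), 'joint_efforts': array([ 4.13147909e-04, -6.06356192e+01, -3.42819142e+01,  5.20839819e-05,
        3.98034404e-03, -2.46974643e-06]), 'position': array([ 0.2482691 , -0.57313126,  0.24764863]), 'orientation': array([ 9.79187587e-01,  2.02956383e-01, -1.17227435e-04, -6.02473297e-04]), 'wrist_force': array([ 0.4148592, -0.6136557,  0.2934402]), 'ft_torque': array([ 0.00083435, -0.0266315 , -0.02466171]), 'grip_force': 0.0, 'gripper_width': 0.08582357424150001}
```

View pics/scene0.png

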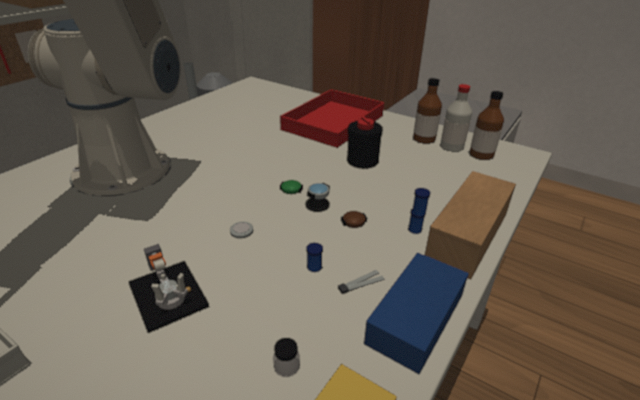

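View pics/top0.png

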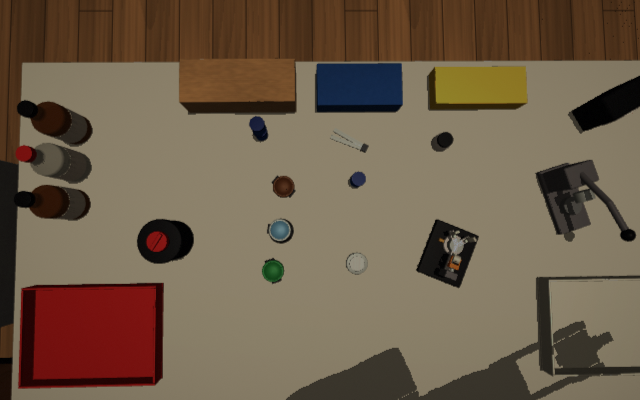

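Both views show four round candidates. Top / scene pixels are: clear-blue chrome disc on a black pedestal (280,230) / (318,190), brown (283,187) / (354,218), green (273,270) / (291,186), and flat chrome cap (357,263) / (241,229). The clear disc on the stand fits the lens. The mount is at top (450,253) / scene (168,290). I'll confirm in an enlarged crop.

```bash
python3 - <<'E'
import cv2,numpy as np
t=cv2.imread("pics/top0.png");s=cv2.imread("pics/scene0.png")
f=lambda im,x,y,w,h,k:cv2.resize(im[y:y+h,x:x+w],(400,300),interpolation=cv2.INTER_CUBIC)
a=np.hstack([f(t,240,200,80,60,5),f(s,280,160,80,60,5)]);b=np.hstack([f(t,405,213,88,66,5),f(s,120,235,100,75,4)])
cv2.imwrite("pics/crop1.png",np.vstack([a,b]))
E
```

```text
(no output)
```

View pics/crop1.png

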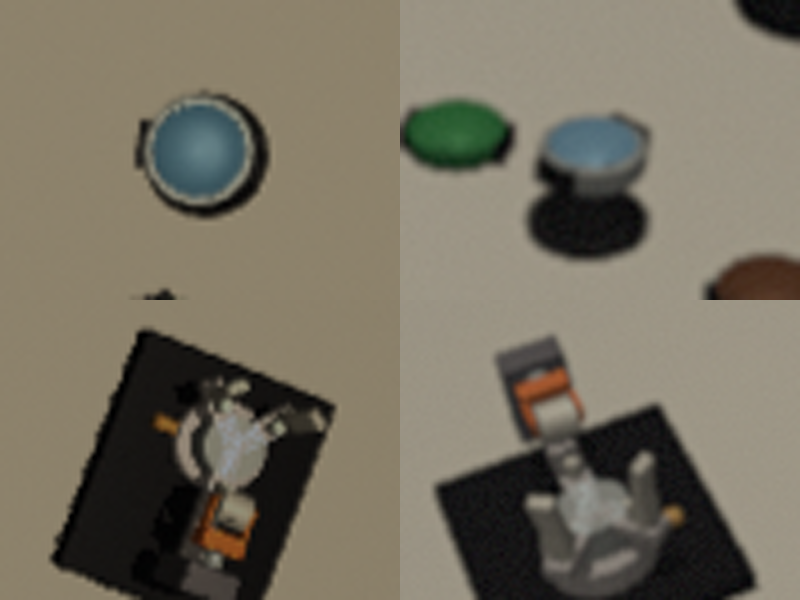

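The crop confirms it: the lens is the clear blue dome in a chrome rim on the black pedestal, top (280,230). Its ears show at left in the top view and at front-left and back-right in the scene view. The mount's roller side faces down in the top image.

```bash
cat > h.py <<'E'
import numpy as np,cv2
def load(n,k=0):
    c=np.load(f"{n}{k}.npz"); return c["frame"],c["intrinsics"],c["view"]
def ray(cam,px):
    _,K,V=cam; R,t=V[:3,:3],V[:3,3]; C=-R.T@t
    p=np.c_[np.atleast_2d(px),np.ones(len(np.atleast_2d(px)))]
    return C,(p@np.linalg.inv(K).T)@R
def plane(cam,px,z):
    C,d=ray(cam,px); return (C+d*((z-C[2])/d[:,2])[:,None])[:,:2]
def tri(c1,p1,c2,p2):
    (A,a),(B,b)=ray(c1,p1),ray(c2,p2); a,b=a[0],b[0]
    s=np.linalg.lstsq(np.c_[a,-b],B-A,rcond=None)[0]; P,Q=A+s[0]*a,B+s[1]*b
    return (P+Q)/2,np.linalg.norm(P-Q)
def proj(cam,P):
    _,K,V=cam; p=np.atleast_2d(P)@V[:3,:3].T+V[:3,3]; p=p@K.T; return p[:,:2]/p[:,2:]
def blob(mask,near,rad=25):
    n,l,s,c=cv2.connectedComponentsWithStats(mask.astype(np.uint8)); 
    k=[i for i in range(1,n) if np.hypot(*(c[i]-near))<rad]; i=max(k,key=lambda i:s[i,4]); return (l==i),c[i],s[i]
E
cat > m.py <<'E'
from h import *
T,S=load("top"),load("scene")
def hsv(c): return cv2.cvtColor(c[0],cv2.COLOR_RGB2HSV).astype(int)
px={};mpx={}
for n,c,nr,fr,rr in(("T",T,(280,230),(447,253),(458,262)),("S",S,(318,189),(168,295),(157,258))):
    h=hsv(c); m=(abs(h[...,0]-102)<14)&(h[...,1]>60)&(h[...,2]>60)
    b,ce,st=blob(m,nr,12); px[n]=ce; print(n,"lens",ce,st)
    o=(abs(h[...,0]-11)<8)&(h[...,1]>140)&(h[...,2]>80); 
    b,ce,st=blob(o,rr,18); print(n,"orange",ce,st)
    d=(h[...,2]<45); b,ce,st=blob(d,fr,25); print(n,"foot",ce,st)
    pts=np.vstack([k[:,0] for k in cv2.findContours(b.astype(np.uint8),0,1)[0]]).astype(float)
    hull=cv2.convexHull(pts.astype(np.float32))[:,0]
    w=plane(c,hull,.012); r=cv2.minAreaRect((w*1000).astype(np.float32)); print(n,"rect mm",r)
    C=ray(c,[[0,0]])[0]
    cen=np.array(r[0])/1000; bx=cv2.boxPoints(r)/1000
    w12,w0=plane(c,pts,.012),plane(c,pts,0); lines=[]
    for i in range(4):
        a,e=bx[i],bx[(i+1)%4]; u=(e-a)/np.linalg.norm(e-a); nn=np.array([u[1],-u[0]])
        if nn@(a-cen)<0: nn=-nn
        ww=w0 if nn@(C[:2]-a)>0 else w12
        sel=(abs((w12-a)@nn)<.005)&((w12-a)@u>.012)&((w12-e)@u<-.012)
        L=cv2.fitLine((ww[sel]*1000).astype(np.float32),cv2.DIST_HUBER,0,.01,.01).ravel()
        lines.append(L); print("  edge n",nn.round(3),"z0" if ww is w0 else "z12",sel.sum(),"off mm",round(float(nn@L[2:]),2),"ang",round(np.degrees(np.arctan2(L[1],L[0])),2))
P,g=tri(T,px["T"],S,px["S"]); print("lens dome pt",P,g)
for n,c in(("T",T),("S",S)):
  for z in(.041,.046):
    a=np.arange(0,360,10); q=np.c_[P[0]+.0272*np.cos(np.radians(a)),P[1]+.0272*np.sin(np.radians(a)),0*a+z]
    u=proj(c,q).astype(np.float32); v=cv2.remap(c[0].mean(2).astype(np.float32),u[:,:1],u[:,1:],1).ravel(); print(n,z,dict(zip(a.tolist(),v.astype(int).tolist())))
E
python3 m.py
```

```text
T lens [279.26530612 229.56326531] [271 221  18  18 245]
T orange [454.   264.55] [449 256  13  14  60]
T foot [444.0654828  253.45615982] [ 417  220   61   67 1802]
T rect mm ((472.3473205566406, -228.25216674804688), (110.2787094116211, 133.5755157470703), 67.46733093261719)
  edge n [-0.383 -0.924] z12 42 off mm 83.85 ang -22.43
  edge n [ 0.924 -0.383] z12 37 off mm 589.38 ang 67.12
  edge n [0.383 0.924] z0 42 off mm 20.93 ang -22.6
  edge n [-0.924  0.383] z12 34 off mm -458.32 ang 67.21
S lens [318.21296296 187.78703704] [310 184  17   8 108]
S orange [154.6    257.5875] [149 252  13  15  80]
S foot [166.30874558 297.8630742 ] [ 130  262   78   70 2264]
S rect mm ((475.4352111816406, -235.064697265625), (105.55669403076172, 136.7264404296875), 67.23259735107422)
  edge n [-0.387 -0.922] z0 41 off mm 84.24 ang -23.1
  edge n [ 0.922 -0.387] z0 47 off mm 585.28 ang 67.6
  edge n [0.387 0.922] z12 37 off mm 19.28 ang -22.67
  edge n [-0.922  0.387] z12 37 off mm -463.02 ang 67.07
lens dome pt [0.53242085 0.17029282 0.04870313] 0.0023076858853247205
T 0.041 {0: 95, 10: 112, 20: 10
[... 599 characters left out ...]
 61, 340: 67, 350: 97}
S 0.041 {0: 108, 10: 127, 20: 135, 30: 137, 40: 135, 50: 119, 60: 92, 70: 86, 80: 94, 90: 97, 100: 100, 110: 102, 120: 104, 130: 105, 140: 104, 150: 102, 160: 102, 170: 103, 180: 106, 190: 112, 200: 114, 210: 111, 220: 90, 230: 53, 240: 20, 250: 10, 260: 9, 270: 13, 280: 24, 290: 62, 300: 66, 310: 65, 320: 66, 330: 62, 340: 74, 350: 87}
S 0.046 {0: 89, 10: 118, 20: 132, 30: 133, 40: 127, 50: 112, 60: 84, 70: 83, 80: 92, 90: 91, 100: 86, 110: 108, 120: 126, 130: 125, 140: 125, 150: 123, 160: 124, 170: 127, 180: 125, 190: 127, 200: 129, 210: 126, 220: 118, 230: 97, 240: 60, 250: 47, 260: 46, 270: 46, 280: 48, 290: 78, 300: 81, 310: 79, 320: 76, 330: 75, 340: 68, 350: 67}
```

```bash
cat >> h.py <<'E'
from scipy.spatial.transform import Rotation as Ro
def down(a):  # tool y axis at world angle a (deg), z down
    a=np.radians(a); y=np.array([np.cos(a),np.sin(a),0]); z=np.array([0,0,-1.]); return Ro.from_matrix(np.c_[np.cross(y,z),y,z]).as_quat()
def snap(k):
    from workcell import vision
    for n in("scene","top"): np.savez(f"{n}{k}.npz",**vision.read_camera(n))
def ob():
    from workcell import get_obs
    o=get_obs(); print("t",round(o["time_s"],2),"p",o["position"].round(4),"F",o["wrist_force"].round(2),"M",o["ft_torque"].round(3),"w",round(o["gripper_width"],4),"g",round(float(o["grip_force"]),1)); return o
E
python3 - <<'E'
from h import *
from workcell import bot,hand,kinematics
L=np.array([.5325,.1703])
c=[(a,kinematics.solve_ik([*L,.2],down(a))) for a in(81,-99)]; print(c)
a=min((x for x in c if x[1] is not None),key=lambda x:abs(x[1][5]))[0]; print(a)
bot.reach([*L,.18],down(a)); ob()
bot.servo_line([*L,.038],velocity=.08); ob()
hand.move_gripper(.05,60); ob()
bot.servo_line([*L,.043],velocity=.03);ob()
bot.servo_line([*L,.16],velocity=.12);ob()
snap(1)
E
python3 -c "
import numpy as np,cv2
a=np.load('scene1.npz')['frame'][70:270,200:440,::-1];b=np.load('top1.npz')['frame'][140:340,160:400,::-1]
cv2.imwrite('pics/grasp.png',cv2.resize(np.hstack([a,b]),(800,333)))"
```

```text
[(81, array([ 3.06849551e-01,  3.03798320e-01,  1.82250627e+00, -4.44089210e-16,
        1.01528806e+00, -1.10686714e+00])), (-99, array([ 3.06849551e-01,  3.03798320e-01,  1.82250627e+00, -4.44089210e-16,
        1.01528806e+00,  2.03472551e+00]))]
81
t 2.92 p [0.5328 0.1697 0.1801] F [ 0.61 -0.01 -0.05] M [-0.027  0.049 -0.074] w 0.0853 g 0.0
t 4.84 p [0.5328 0.1704 0.0384] F [0.58 0.56 0.47] M [ 0.01  -0.016  0.018] w 0.085 g 0.0
t 5.22 p [0.5327 0.1704 0.0385] F [-1.25  0.1   6.26] M [-0.127  0.2    0.01 ] w 0.056 g 63.1
t 5.54 p [0.5325 0.1703 0.0431] F [ 0.24  0.34 -2.19] M [ 0.013 -0.027  0.022] w 0.0561 g 63.7
t 6.67 p [0.532  0.1701 0.1592] F [-0.07 -0.67 -1.55] M [ 0.015 -0.005  0.034] w 0.0561 g 63.7
```

View pics/grasp.png

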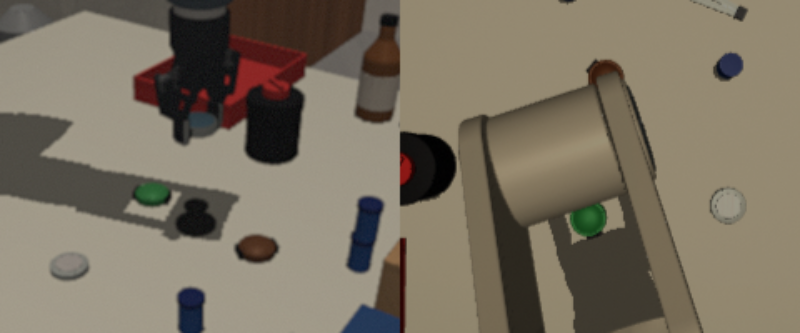

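Lens held (width 56 mm, about 1.6 N weight); the stand is empty in the picture. Next I'll check the mount pose by drawing the estimated foot and axis on the first frames.

```bash
cat > ov.py <<'E'
from h import *
import sys
yaw,u,v,zs=map(float,sys.argv[1:5])
R=Ro.from_euler('z',yaw,degrees=True).as_matrix(); O=R@np.array([u,v,0])/1000; print(O)
outs=[]
for n,(x0,y0,w,h) in(("top",(405,213,88,66)),("scene",(120,230,100,75))):
    c=load(n); k=400//w if 0 else 400/w
    im=cv2.resize(c[0][y0:y0+h,x0:x0+w,::-1],None,fx=k,fy=k,interpolation=cv2.INTER_CUBIC); im=np.clip(im*1.6,0,255).astype(np.uint8)
    def dr(P,col,cl=True):
        q=proj(c,O+np.array(P)/1000@R.T); q=((q-[x0,y0]+.5)*k-.5); cv2.polylines(im,[np.round(q*8).astype(int)],cl,col,1,cv2.LINE_AA,3)
    dr([[-90,-55,12],[45,-55,12],[45,55,12],[-90,55,12]],(0,255,0)); dr([[-90,-55,0],[45,-55,0],[45,55,0],[-90,55,0]],(0,255,255))
    t=np.linspace(0,2*np.pi,40); dr(np.c_[24*np.cos(t),24*np.sin(t),0*t+26],(255,0,255))
    z=zs; dr([[-31-9*0,-8,z+17.3],[-31,8,z+17.3]],(0,0,255)); 
    for b in(62,78): dr([[-b,-8,z+28],[-b,8,z+28]],(255,255,0))
    for a in(40,-40):
        a=np.radians(a);e=np.array([np.cos(a),np.sin(a)]);p=np.array([-e[1],e[0]]); dr([[*(30*e+s*5*p),z+26] for s in(-1,1)]+[[*(26*e+s*5*p),z] for s in(1,-1)],(255,0,0))
    outs.append(im[:300])
cv2.imwrite(sys.argv[5],np.hstack(outs))
E
python3 ov.py -22.7 549 -32 56 pics/ov1.png
```

```text
[ 0.49412442 -0.24138364  0.        ]
```

View pics/ov1.png

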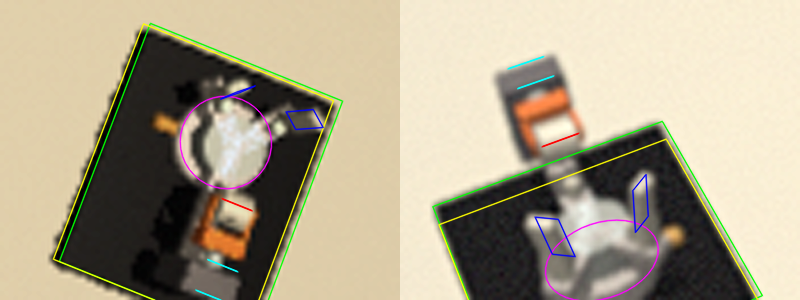

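The overlay fits both views: foot corners, boss, block and post tops agree to about 1–2 mm with the seat near 56 mm. I'll carry the lens over the mount and check it in hand from the scene camera.

```bash
cat > c.py <<'E'
from h import *
yaw=-22.7; R=Ro.from_euler('z',yaw,degrees=True).as_matrix(); O=R@np.array([.549,-.0317,0]); ex,ey=R[:,0],R[:,1]; A=90+yaw
def P(z,dx=0,dy=0): return O+ex*dx+ey*dy+[0,0,z]
E
python3 - <<'E'
from c import *
from workcell import bot
bot.reach([*O[:2],.17],down(A)); bot.servo_line(P(.125),velocity=.08); bot.dwell(.3); o=ob(); snap(2)
S=load("scene",2); f=S[0]; h=cv2.cvtColor(f,cv2.COLOR_RGB2HSV).astype(int)
m=(abs(h[...,0]-102)<14)&(h[...,1]>60)&(h[...,2]>50)
q=proj(S,o["position"]+[0,0,.014])[0]; print("pred",q)
try:
    b,c,s=blob(m,q,12); print(c,s); print(plane(S,c,o["position"][2]+.0135)-o["position"][:2])
except Exception as e: print(e)
x,y=int(q[0])-40,int(q[1])-30
cv2.imwrite("pics/hov.png",cv2.resize(f[y:y+75,x:x+80,::-1],(640,600),interpolation=cv2.INTER_CUBIC)); print(x,y)
E
```

```text
t 9.3 p [ 0.4944 -0.2412  0.1254] F [-0.12  0.04 -2.03] M [-0.026  0.034 -0.012] w 0.0555 g 63.8
pred [157.04552558 245.54628264]
[156.74679487 247.41025641] [144 240  26  16 312]
[[ 0.00281731 -0.00294609]]
117 215
```

View pics/hov.png

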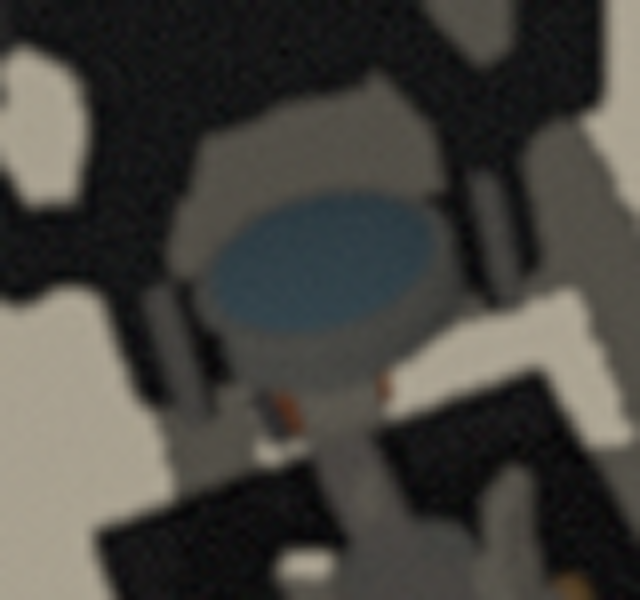

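Lens sits level between the fingers (crop centre (325,265)). Its apparent offset matches the scene camera's own bias on the mount, so the relative alignment is within about 1 mm. Now a guarded descent with force feedback.

```bash
cat > d.py <<'E'
from c import *
from workcell import bot,get_obs
import sys,json
z,zend,step,fstop=map(float,sys.argv[1:5]); dx,dy=float(sys.argv[5]),float(sys.argv[6])
B=np.array([-.12,.04,-2.0])
def force():
    o=[]
    for _ in range(3): bot.dwell(.02); o.append(get_obs()); 
    F=np.mean([q["wrist_force"] for q in o],0)-B; return F@ex,F@ey,F[2],o[-1]
bot.servo_line(P(z,dx,dy),velocity=.05); lo=99;pk=0
while z>zend:
    z-=step; bot.servo_line(P(z,dx,dy),velocity=.02); fx,fy,fz,o=force()
    d=o["position"]-O; print(f"{z*1e3:.2f} {d[2]*1e3:.2f} d {d@ex*1e3:.2f} {d@ey*1e3:.2f} F {fx:.2f} {fy:.2f} {fz:.2f} cmd {dx*1e3:.2f} {dy*1e3:.2f}")
    if abs(fy)>1.2: dy+=np.sign(fy)*.0002
    if fx<-1.2: dx-=.0003
    if fz>fstop or fx<-6 or abs(fy)>6: print("STOP");break
    pk=max(pk,fz)
    if pk>3 and fz<.4*pk: print("passed");break
ob()
E
python3 d.py .104 .045 .001 9.5 0 0
```

```text
103.00 103.20 d 0.14 -0.01 F -0.07 -0.15 0.22 cmd 0.00 0.00
102.00 102.00 d -0.03 0.00 F 0.18 -0.28 0.27 cmd 0.00 0.00
101.00 100.96 d -0.04 -0.01 F -0.09 -0.43 0.02 cmd 0.00 0.00
100.00 99.94 d -0.03 0.00 F 0.20 0.01 0.80 cmd 0.00 0.00
99.00 98.97 d -0.02 -0.00 F 0.19 -0.43 0.46 cmd 0.00 0.00
98.00 97.98 d -0.02 0.00 F -0.05 0.28 -0.49 cmd 0.00 0.00
97.00 96.97 d -0.04 0.01 F 0.40 0.13 0.30 cmd 0.00 0.00
96.00 95.96 d -0.01 -0.01 F -0.10 0.57 -0.08 cmd 0.00 0.00
95.00 94.94 d -0.06 0.01 F -0.11 -0.15 0.41 cmd 0.00 0.00
94.00 93.97 d -0.02 0.00 F 0.16 -0.16 0.22 cmd 0.00 0.00
93.00 92.95 d -0.05 -0.01 F -0.17 0.30 0.03 cmd 0.00 0.00
92.00 91.95 d -0.04 0.01 F 0.22 -0.00 0.06 cmd 0.00 0.00
91.00 90.97 d -0.01 0.01 F 0.14 -0.50 0.56 cmd 0.00 0.00
90.00 89.95 d -0.03 -0.01 F -0.38 -0.20 -0.44 cmd 0.00 0.00
89.00 88.97 d -0.01 0.00 F 0.45 0.14 -0.04 cmd 0.00 0.00
88.00 87.96 d -0.04 -0.02 F 0.26 -0.06 -0.07 cmd 0.00 0.00
87.00 86.98 d -0.01 0.01 F 0.05 -0.19 0.60 cmd 0.00 0.00
86.00 85.96 d -0.05 -0.00 F -0.21 0.25 0.18 cmd 0.00 0.00
85.00 84.97 d -0.04 0.01 F -0.10 -0.21 0.19 cmd 0.00 0
[... 872 characters left out ...]
6 d -0.36 -0.15 F 0.59 -0.86 1.39 cmd 0.00 -0.20
68.00 67.82 d -0.48 -0.16 F -1.59 -1.05 1.62 cmd 0.00 -0.20
67.00 66.85 d -0.70 -0.20 F -2.90 -1.18 2.66 cmd -0.30 -0.20
66.00 65.88 d -0.91 -0.19 F -3.75 -0.94 2.51 cmd -0.60 -0.20
65.00 64.89 d -1.15 -0.20 F -4.27 -1.14 2.96 cmd -0.90 -0.20
64.00 63.91 d -1.40 -0.22 F -4.90 -1.08 3.32 cmd -1.20 -0.20
63.00 62.94 d -1.65 -0.21 F -4.71 -1.37 3.10 cmd -1.50 -0.20
62.00 61.97 d -1.89 -0.27 F -4.81 0.20 3.37 cmd -1.80 -0.40
61.00 61.00 d -2.13 -0.31 F -5.41 0.34 3.15 cmd -2.10 -0.40
60.00 59.73 d -2.44 -0.32 F -2.71 0.82 -1.63 cmd -2.40 -0.40
passed
t 23.17 p [ 0.4919 -0.2405  0.0597] F [-3.06  2.1  -3.65] M [ 0.288  0.398 -0.06 ] w 0.0559 g 64.1
```

Past the roller. Continuing in fine steps to find the pads.

```bash
sed -e 's/if pk>3.*/pass/' d.py > d2.py; python3 d2.py .060 .050 .0004 5.0 -.0027 -.0002
```

```text
59.60 59.71 d -2.50 -0.24 F -2.11 -0.75 -1.63 cmd -2.70 -0.20
59.20 59.37 d -2.64 -0.27 F -0.93 -1.03 -0.52 cmd -3.00 -0.20
58.80 58.90 d -2.69 -0.27 F -0.22 -0.98 0.04 cmd -3.00 -0.20
58.40 58.44 d -2.75 -0.23 F 0.75 -1.40 0.11 cmd -3.00 -0.20
58.00 57.99 d -2.82 -0.32 F 1.77 0.11 -1.21 cmd -3.00 -0.40
57.60 57.59 d -2.88 -0.35 F 2.20 0.39 -1.80 cmd -3.00 -0.40
57.20 57.48 d -2.83 -0.35 F 0.66 0.97 4.10 cmd -3.00 -0.40
56.80 57.38 d -2.83 -0.34 F -1.42 1.37 9.65 cmd -3.00 -0.40
STOP
t 25.82 p [ 0.4915 -0.2403  0.0574] F [-0.92  1.6   7.5 ] M [0.212 0.097 0.012] w 0.0561 g 65.9
```

```bash
python3 - <<'E'
from c import *
from workcell import bot,hand
bot.dwell(.3); ob()
bot.servo_line(P(.0571,-.003,-.0004),velocity=.02); bot.dwell(.2); ob()
hand.move_gripper(.075); bot.dwell(.2); ob()
bot.servo_line(P(.20,-.003,-.0004),velocity=.12); ob()
bot.reach([.35,-.0,.30],down(A)); snap(3); ob()
for n,(x0,y0,w,h) in(("top",(405,213,88,66)),("scene",(120,230,100,75))):
    c=load(n,3); im=cv2.resize(c[0][y0:y0+h,x0:x0+w,::-1],(400,300),interpolation=cv2.INTER_CUBIC); globals()[n]=im
cv2.imwrite("pics/end.png",np.clip(np.hstack([top,scene])*1.5,0,255))
E
```

```text
t 26.12 p [ 0.4915 -0.2403  0.0574] F [-0.01  1.16  7.13] M [ 0.139  0.086 -0.049] w 0.0556 g 65.9
t 26.57 p [ 0.4915 -0.2403  0.0574] F [0.35 1.31 5.11] M [0.181 0.011 0.05 ] w 0.056 g 65.6
t 27.09 p [ 0.4912 -0.2403  0.057 ] F [ 0.28  0.27 -0.05] M [ 0.037 -0.019 -0.022] w 0.075 g 0.0
t 28.43 p [ 0.4909 -0.2401  0.1992] F [-0.55 -1.39 -0.49] M [-0.027 -0.018 -0.012] w 0.0751 g 0.0
t 29.67 p [ 0.3506 -0.0006  0.2996] F [0.03 0.02 0.04] M [ 0.017  0.007 -0.028] w 0.0748 g 0.0[ WARN:0@12.856] global loadsave.cpp:1063 imwrite_ Unsupported depth image for selected encoder is fallbacked to CV_8U.
```

View pics/end.png

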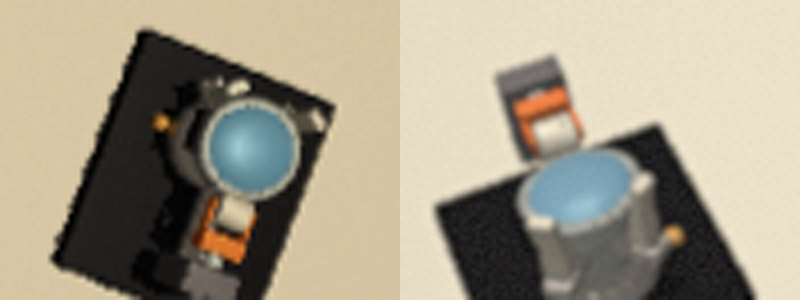

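The lens sits in the mount, dome up at crop (252,147) top / (585,185) scene, between both posts and under the roller. I'll check height and roller closure numerically.

```bash
python3 - <<'E'
from c import *
T,S=load("top",3),load("scene",3); px=[];el=[]
for c,nr in((T,(460,245)),(S,(166,276))):
    h=cv2.cvtColor(c[0],cv2.COLOR_RGB2HSV).astype(int)
    b,ce,s=blob((abs(h[...,0]-102)<14)&(h[...,1]>60)&(h[...,2]>60),nr,15); px.append(ce); k=cv2.findContours(b.astype(np.uint8),0,1)[0][0]
    print(ce,s,cv2.fitEllipse(k))
    w=plane(c,k[:,0].astype(float),.071); e=cv2.fitEllipse((w*1e4).astype(np.float32)); print("on plane mm",np.array(e[0])/10,np.array(e[1])/10,e[2])
p,g=tri(T,px[0],S,px[1]); d=p-O; print("lens dome",p,g,"in mount mm",d@ex*1e3,d@ey*1e3)
# roller/slide motion: ray-plane shift of orange slide + roller patch along mount -x
for n,(x,y,w,hh) in(("top",(446,254,18,20)),("scene",(142,248,20,14))):
    a,b=load(n,0),load(n,3)
    up=lambda im:cv2.resize(im,None,fx=10,fy=10,interpolation=cv2.INTER_CUBIC)
    tm=up(a[0][y+3:y+hh-3,x+3:x+w-3]); r=cv2.matchTemplate(up(b[0][y:y+hh,x:x+w]),tm,cv2.TM_CCOEFF_NORMED); m=np.unravel_index(r.argmax(),r.shape)
    c0=np.array([x+w/2,y+hh/2]); sh=np.array([m[1]-30,m[0]-30])/10; dw=(plane(a,c0+sh,.072)-plane(a,c0,.072))[0]; print(n,"shift px",sh,"jaw mm",-dw@ex[:2]*1e3,"lat",dw@ey[:2]*1e3,r.max())
E
```

```text
[459.76190476 245.38888889] [451 237  18  18 252] ((459.755859375, 245.39657592773438), (16.932266235351562, 17.25287628173828), 139.86622619628906)
on plane mm [ 492.58295898 -238.21071777] [38.5717926  38.96361389] 4.743007183074951
[164.56418919 276.33108108] [153 269  24  16 296] ((164.5646209716797, 276.329345703125), (14.30264949798584, 23.943614959716797), 74.7513198852539)
on plane mm [ 493.7440918  -242.07119141] [36.50658264 38.4848999 ] 125.7538070678711
lens dome [ 0.49175366 -0.24012103  0.06782241] 0.0019129575131155172 in mount mm -2.674364738101385 -0.050092405747234614
top shift px [-0.1  0.5] jaw mm 1.130786547310562 lat -0.18597022330974305 0.9746091
scene shift px [-0.1 -0.3] jaw mm 0.9162815309313806 lat 0.07039552190781055 0.98264223
```

```bash
python3 -c "
from workcell import hand_in
print(hand_in())"
```

```text
the job is handed in; nothing more can be done
None
```

The lens is pressed home in the mount and released, and the job is handed in at about 30 s of the 64 s. The peak push read about 10 N at the wrist. The cameras show the roller closed about 1 mm and the lens dome up between both posts, but I could not measure its level to 0.025 rad or the force on each pad, and the hand-in returned no verdict.

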